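Put the parallels back in the tray in order of height

TASK

The milling set-up is finished: put the four steel parallels back in the wooden tray, one to each bay in order of height, the shortest in the red bay and rising to the tallest in the blue bay, including the tallest one still standing between the jaws of the vise. Stand each on its narrow edge along the middle of its bay, set it down gently rather than dropping it, and do not disturb the caliper or the turned flange.

Things in the scene. Friction and masses are not known exactly. Their poses are not given: they have to be found in the camera images.
- parallel_20: The shortest of four parallels: bright steel bar, 100 mm long (x), 12 mm thick (y), 20 mm high (z), about 185 g. Origin: centre of underside. Starts standing on its 12 mm edge on the bench top (z = 0).
- parallel_30: The second shortest of four parallels: bright steel bar, 100 mm long (x), 12 mm thick (y), 30 mm high (z), about 277 g. Origin: centre of underside. Starts standing on its 12 mm edge on the bench top (z = 0).
- parallel_40: The second tallest of four parallels: bright steel bar, 100 mm long (x), 12 mm thick (y), 40 mm high (z), about 370 g. Origin: centre of underside. Starts standing on its 12 mm edge on the bench top (z = 0).
- parallel_50: The tallest of four parallels: bright steel bar, 100 mm long (x), 12 mm thick (y), 50 mm high (z), about 462 g. Origin: centre of underside. Starts on edge in a fixed dark-grey vise, on its bed 30 mm above the bench; jaw tops 62 mm above the bench, so its top 18 mm is exposed. Jaws 14.5 mm apart, 60 mm wide along the bar, reaching 50 mm from it to each side (vise base: 100 mm on the screw side).
- bay_red: Red liner of the end bay for the shortest parallel, 117 mm (its x, the length of the bay) by 42 mm (its y, along the row of bays), rigid. Origin: centre of its top, 11 mm above the bench. The four bays lie in a row at 48 mm pitch in a fixed wooden tray, 128 x 206 mm; the slats between and around them stand 4 mm above the liners. Red may be at either end.
- bay_grey_a: Grey liner of one of the two middle bays, 117 mm (its x, the length of the bay) by 42 mm (its y, along the row of bays), rigid. Origin: centre of its top, 11 mm above the bench. It may be the one next to the red or the one next to the blue: see its place.
- bay_grey_b: Grey liner of the other middle bay, 117 mm (its x, the length of the bay) by 42 mm (its y, along the row of bays), rigid. Origin: centre of its top, 11 mm above the bench. It may be next to the red or next to the blue: see its place.
- bay_blue: Blue liner of the bay at the other end from the red, for the tallest parallel, 117 mm (its x, the length of the bay) by 42 mm (its y, along the row of bays), rigid. Origin: centre of its top, 11 mm above the bench.
- caliper: Bystander, loose: digital caliper lying flat beyond the work, 206 mm long (its y), 67 mm across the jaws, 11 mm high, steel with a black slide. Origin: middle of its beam, on the bench.
- flange: Bystander, loose: turned aluminium flange, a disc 54 mm in diameter and 29 mm high with a bore. Origin: centre of its underside. (A milled aluminium housing, 150 x 230 x 55 mm, stands fixed beyond the middle of the bench, from about 0.76 m ahead of the robot.)

How it is judged (in metres and radians):
At the end, for the whole second after the job is handed in: Each parallel stands upright (0.1 rad) on its liner (4 mm), in order of height: shortest in the red bay, then the greys in turn, tallest in the blue; its middle within 14 mm of the bay's, along the bay within 0.25 rad, released and at rest (horizontal distance between parallel_20 and bay_red below 0.014 m and angle between the x axis of parallel_20 and the x axis of bay_red, either way round below 0.25 rad and z of parallel_20 in the frame of bay_red between -0.004 and 0.004 m and ((horizontal distance between parallel_30 and bay_grey_a below 0.014 m and angle between the x axis of parallel_30 and the x axis of bay_grey_a, either way round below 0.25 rad and z of parallel_30 in the frame of bay_grey_a between -0.004 and 0.004 m and horizontal distance between bay_grey_a and bay_red below 0.07 m) or (horizontal distance between parallel_30 and bay_grey_b below 0.014 m and angle between the x axis of parallel_30 and the x axis of bay_grey_b, either way round below 0.25 rad and z of parallel_30 in the frame of bay_grey_b between -0.004 and 0.004 m and horizontal distance between bay_grey_b and bay_red below 0.07 m)) and ((horizontal distance between parallel_40 and bay_grey_a below 0.014 m and angle between the x axis of parallel_40 and the x axis of bay_grey_a, either way round below 0.25 rad and z of parallel_40 in the frame of bay_grey_a between -0.004 and 0.004 m and horizontal distance between bay_grey_a and bay_blue below 0.07 m) or (horizontal distance between parallel_40 and bay_grey_b below 0.014 m and angle between the x axis of parallel_40 and the x axis of bay_grey_b, either way round below 0.25 rad and z of parallel_40 in the frame of bay_grey_b between -0.004 and 0.004 m and horizontal distance between bay_grey_b and bay_blue below 0.07 m)) and horizontal distance between parallel_50 and bay_blue below 0.014 m and angle between the x axis of parallel_50 and the x axis of bay_blue, either way round below 0.25 rad and z of parallel_50 in the frame of bay_blue between -0.004 and 0.004 m and angle between each of parallel_20, parallel_30, parallel_40, parallel_50's own z axis and vertical below 0.1 rad and linear speed of each of parallel_20, parallel_30, parallel_40, parallel_50 below 0.02 m/s and angular speed of each of parallel_20, parallel_30, parallel_40, parallel_50 below 0.1 rad/s); the robot touches nothing.
It fails at once if the caliper is disturbed (moved more than 15 mm) (distance of caliper from where it was at the start of the episode above 0.015 m).
It fails at once if the flange is disturbed (moved more than 15 mm) (distance of flange from where it was at the start of the episode above 0.015 m).
It fails at once if a parallel is dropped or slammed down (faster than 0.5 m/s with its underside less than 28 mm above the bench) ((linear speed of parallel_20 above 0.5 m/s and height (world z) of parallel_20 below 0.028 m) or (linear speed of parallel_30 above 0.5 m/s and height (world z) of parallel_30 below 0.028 m) or (linear speed of parallel_40 above 0.5 m/s and height (world z) of parallel_40 below 0.028 m) or (linear speed of parallel_50 above 0.5 m/s and height (world z) of parallel_50 below 0.028 m)).
It also fails if it takes over 122 s, if anything falls off the work surface, if the arm or the gripper's body presses on something with over 40 N, if the wrist force passes 120 N, or if a joint passes its speed limit or range.

ROBOT

A 6-joint arm with a two-finger parallel gripper is mounted at the origin on the work surface. World frame = base frame: x ahead of the robot, y to its left, z up, the work surface at z = 0. Lengths are in mm, angles in rad, forces in N, time in s.
With the tool pointing down it reaches from about 300 to 775 mm from the base axis. Payload 14.6 kg.
Tool frame: the origin (TCP) lies midway between the tips of the shut fingers; the grasp point (between the pads) lies 19 mm behind it; z points along the fingers, y is the line along which they close (so a half turn about z gives the same grasp; the last joint's range is limited). The gripper opens to 94 mm and grips with 3 to 60 N. Pads are 16 mm wide; open, the fingers measure 119 mm over their backs; the gripper's body (75 mm by 177 mm) begins 78 mm behind the grasp point.
Start: joints at [-1.389, 0.3, 1.521, -0, 1.321, -0.067], TCP at [135.426, -533.056, 205.446] pointing down, gripper open.
Joint ranges: [-3.03, 3.03], [-0.79, 2.21], [0.23, 2.52], [-1.04, 4.18], [0, 3.07], [-2.55, 2.55]. Speed limits (rad/s): [2.22, 2.22, 2.57, 3.14, 3.14, 3.14].

INTERFACE

Orientations are given as [roll, pitch, yaw] about the fixed x, y, z axes, in that order (R = Rz(yaw) Ry(pitch) Rx(roll)).
In Python, from cell import manip, camera gives the robot as it stands.
- The arm moves only by the tool move_arm, never from a script. Its arguments are lists of equal length, an entry for each row: "dp": the shift along the world's x, y, z in mm, a list of three; "rotation": the turn, a rotation vector about the world's x, y, z in rad, a list of three; "hand": the opening, from 0 (shut) to 1 (fully open). A call has 1 to 10 rows; each row shifts and turns the commanded pose from where the row before left it; what a row does not reach is not made up. A row lasts 1/8 s, in which the tool goes at most 62.5 mm and 10.7 degrees, less where a joint would pass 70% of its speed; a pose out of reach is approached as far as the arm can. A call with a gripper value outside its range is refused whole. The fingers move at their own pace and stop on an object; "newtons" is the grip in N (left out, the last holds). Time passes only in rows, so rows that do not move let the fingers close. It gives the time, the measured TCP pose, the force, the opening and the grip force at its end, in the units of the state.
- manip.read_state(): the state, without advancing time (a new reading comes with each control period).
- camera(name): name is "scene" or "side" or "wrist"; returns a dict with "image" (384x512x3 uint8, red, green, blue), "fx", "fy", "cx", "cy" (pixels), "R" (3x3) and "t" (3): a world point X has camera coordinates R X + t; the wrist camera has in their place "mount" (4x4, takes a point from camera to tool coordinates, whose origin is the TCP and whose axes are the flange's). Camera axes: x right, y down, z forward; pixel columns grow to the right and rows downward; lengths in mm; the calibration is good to about 2 mm. A picture is of the moment at which its call begins: read the wrist's pose just before it. There is no depth.
- manip.sign_off(): hands the job in; it is judged then, once.
The state is a dict: "clock": time; "joints": joint angles; "qd": joint speeds; "effort": joint torques, N m; "eef_pos": TCP position; "eef_rot": TCP orientation; "wrist_force": force on the tool from outside, world axes, zero at the start; "moment": the same for the moment, N m; "finger_gap": finger opening in mm; "finger_force": force on a finger pad.
Only numpy, scipy, OpenCV 4.12 (cv2) and the standard library are available. Lean on these libraries where they do the work, as an engineer would, in place of code of your own. Each camera call takes 0.05 s, during which the arm holds its last target. There are 200 camera calls.

## Working session

There is one attempt and no reset: what is moved stays moved. The work goes in short steps, Python scripts to look and compute and a tool call to move; the robot and the scene stay as the last step left them, time stands still between calls to the robot, and variables do not carry over. Pictures are saved under pics/ and viewed, at most 14 in all, crops included, and the job is handed in when it is done.

Besides the shell and the picture viewer there is one more tool, called after "Request:" by a JSON object that holds its "name" and its "arguments". move_arm: Moves the arm, as the interface text tells. Its arguments: {"type":"object","properties":{"dp":{"type":"array","items":{"type":"array","items":{"type":"number"}}},"rotation":{"type":"array","items":{"type":"array","items":{"type":"number"}}},"hand":{"type":"array","items":{"type":"number"}},"newtons":{"type":"number"}},"required":["dp","rotation","hand"]}

```bash
mkdir -p pics; ls; python3 - <<'E'
from cell import manip,camera
import cv2,numpy as np,pickle
s=manip.read_state();print(s)
d={}
for n in("scene","side","wrist"):
    c=camera(n);d[n]=c;print(n,{k:(np.round(v,3).tolist() if k!='image' else 0) for k,v in c.items()})
    cv2.imwrite(f"pics/{n}0.png",cv2.resize(c["image"][:,:,::-1],(800,600),interpolation=cv2.INTER_CUBIC))
pickle.dump((s,d),open("d0.pkl","wb"))
E
```

```text
pics
{'clock': 0.0, 'joints': array([-1.38856138e+00,  3.00494644e-01,  1.52158910e+00,  2.09849746e-05,
        1.32070581e+00, -6.66191294e-02]), 'qd': array([-1.00048892e-04,  8.81259902e-04,  4.31756177e-05, -9.14177637e-04,
        1.24299567e-03,  4.27067763e-04]), 'effort': array([-2.99245774e-03, -5.31813025e+01, -3.52745390e+01,  7.07251928e-02,
        2.44299212e-02, -7.96303311e-05]), 'eef_pos': array([ 135.40502438, -532.79508682,  204.87002672]), 'eef_rot': array([-3.14039975e+00, -9.99587659e-05,  2.48848806e-01]), 'wrist_force': array([ 0.71335406,  0.45961503, -0.53713945]), 'moment': array([ 0.00616145, -0.00652616,  0.00502689]), 'finger_force': 0.0, 'finger_gap': 93.80923945242048}
scene {'image': 0, 'fx': 481.414, 'fy': 481.414, 'cx': 265.483, 'cy': 189.982, 'R': [[-0.543, 0.84, 0.0], [0.595, 0.385, -0.705], [-0.593, -0.382, -0.709]], 't': [322.052, -311.087, 1765.626]}
side {'image': 0, 'fx': 370.318, 'fy': 370.318, 'cx': 254.182, 'cy': 191.423, 'R': [[0.991, -0.136, 0.009], [-0.099, -0.763, -0.639], [0.094, 0.633, -0.769]], 't': [-562.919, 88.22, 992.946]}
wrist {'image': 0, 'fx': 272.125, 'fy': 272.125, 'cx': 250.073, 'cy': 193.116, 'mount': [[0.001, -0.97, -0.243, 71.535], [1.0, 0.001, -0.0, -0.664], [0.0, -0.243, 0.97, -179.623], [0.0, 0.0, 0.0, 1.0]]}
```

View pics/scene0.png

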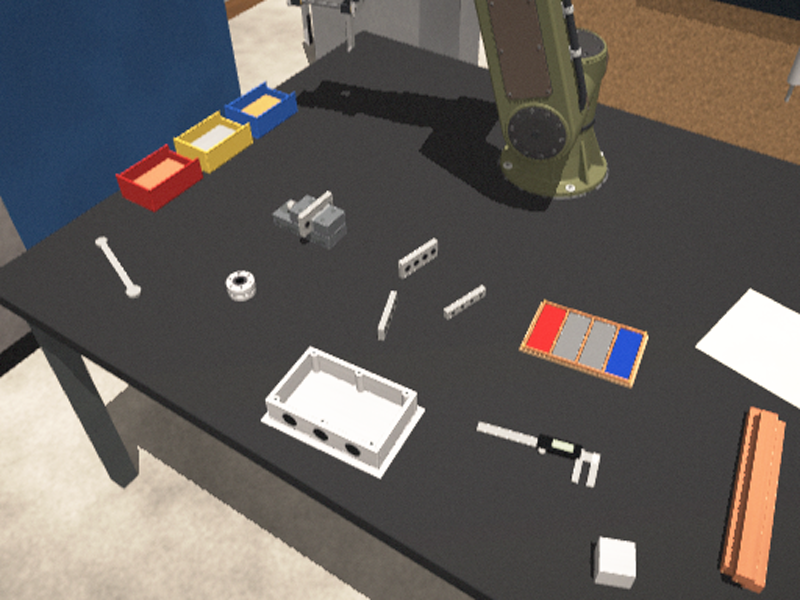

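View pics/side0.png

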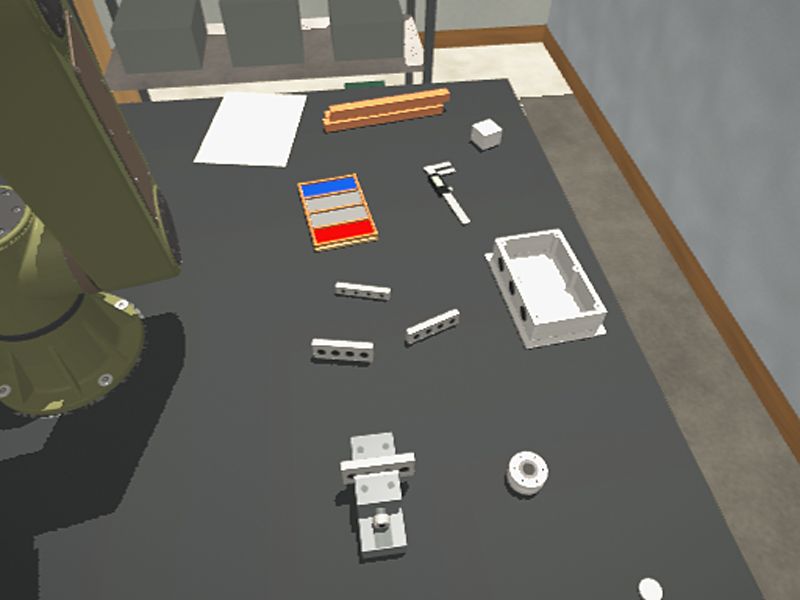

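The scene view shows the three loose parallels at about (418,257), (388,315) and (465,301), the tray at (585,342) with red on the left and blue on the right, and the vise at (310,220). The side view has the bars at (342,351), (433,326) and (363,291), the vise bar at (378,467), and the tray at (338,212).

```bash
cat > h.py <<'E'
import cv2,numpy as np,pickle
from scipy.spatial.transform import Rotation as Ro
def cast(c,uv,z,s=None):
    uv=np.atleast_2d(np.asarray(uv,float))
    d=np.c_[(uv[:,0]-c["cx"])/c["fx"],(uv[:,1]-c["cy"])/c["fy"],np.ones(len(uv))]
    if "R" in c: R=np.array(c["R"]).T; o=-R@np.array(c["t"])
    else:
        T=np.eye(4);T[:3,:3]=Ro.from_euler("xyz",s["eef_rot"]).as_matrix();T[:3,3]=s["eef_pos"]
        T=T@np.array(c["mount"]);R=T[:3,:3];o=T[:3,3]
    d=d@R.T
    return o+d*((z-o[2])/d[:,2])[:,None]
def blobs(m,lo,hi):
    cs,_=cv2.findContours(m.astype(np.uint8),cv2.RETR_EXTERNAL,cv2.CHAIN_APPROX_NONE)
    return [k for k in cs if lo<cv2.contourArea(k)<hi]
def cen(k):
    M=cv2.moments(k);return np.array([M["m10"],M["m01"]])/M["m00"]
def bright(im,t=110):
    h=cv2.cvtColor(im,cv2.COLOR_RGB2HSV);return (h[...,2]>t)&(h[...,1]<60)
def liner(im):
    r,g,b=[im[...,i].astype(int) for i in range(3)]
    return {"red":(r>150)&(g<70)&(b<70),"blue":(b>130)&(r<80)&(g<110)}
E
python3 - <<'E'
from h import *
s,d=pickle.load(open("d0.pkl","rb"))
c=d["side"]
for n,m in liner(c["image"]).items():
    for k in blobs(m,100,3000): p=cast(c,cen(k),11)[0]; print(n,cen(k),p.round())
for k in blobs(bright(c["image"]),60,1500):
    w=cast(c,k[:,0],15)[:,:2].astype(np.float32); r=cv2.minAreaRect(w)
    print(cen(k).round(),cv2.contourArea(k),cast(c,cen(k),15)[0].round(),np.round(r[1]),np.round(r[2]))
E
```

```text
red [219.25       147.58778626] [487. 226.  11.]
blue [209.88544601 119.08450704] [466. 369.  11.]
[416. 377.] 157.5 [ 829. -494.   15.] [24. 30.] 82.0
[244. 340.] 608.5 [ 495. -376.   15.] [62. 55.] 0.0
[337. 302.] 535.0 [ 715. -321.   15.] [66. 57.] 34.0
[241. 299.] 1439.0 [ 497. -285.   15.] [111. 106.] 0.0
[219. 223.] 434.5 [465. -68.  15.] [ 40. 108.] 78.0
[276. 208.] 304.0 [624. -37.  15.] [111.  31.] 20.0
[232. 185.] 201.0 [511.  61.  15.] [ 29. 105.] 74.0
[216. 138.] 236.5 [481. 269.  15.] [115.  37.] 8.0
[292. 133.] 100.5 [729. 261.  15.] [ 20. 100.] 14.0
[213. 128.] 212.5 [474. 316.  15.] [114.  36.] 8.0
[281. 107.] 70.0 [716. 398.  15.] [65. 39.] 13.0
[311.  85.] 268.5 [853. 515.  15.] [ 89. 102.] 19.0
```

View pics/wrist0.png

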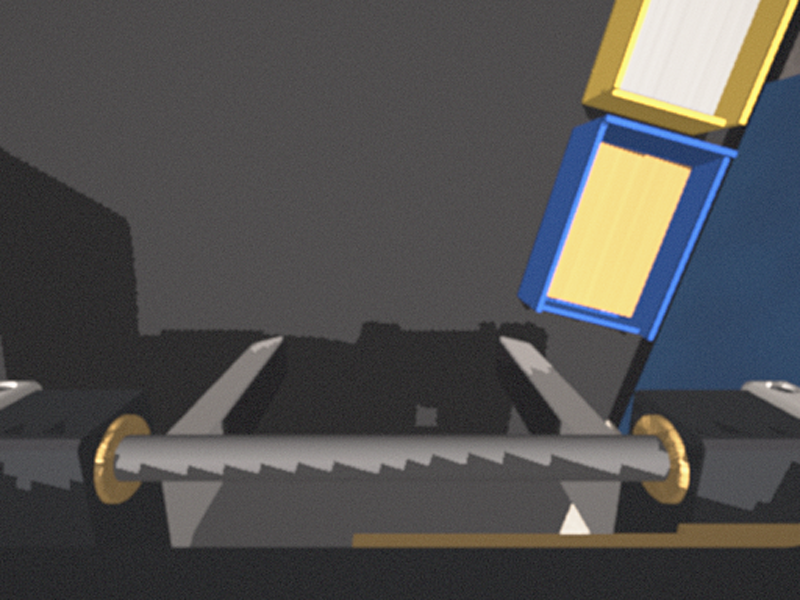

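Bars measure about 100–108 mm long and the red and blue bays are 144.5 mm apart, both as expected. The wrist view (boxes only) shows its upper half is usable, so I'm going to a hover over the loose bars.

Request:
{"name": "move_arm", "arguments": {"dp": [[30, 47, 5], [30, 47, 5], [30, 47, 5], [30, 47, 5], [30, 47, 5], [30, 47, 5], [30, 47, 5], [30, 47, 5], [30, 47, 5], [0, 0, 0]], "rotation": [[0, 0, -0.027], [0, 0, -0.027], [0, 0, -0.027], [0, 0, -0.027], [0, 0, -0.027], [0, 0, -0.027], [0, 0, -0.027], [0, 0, -0.027], [0, 0, -0.033], [0, 0, 0]], "hand": [0.5, 0.5, 0.5, 0.5, 0.5, 0.5, 0.5, 0.5, 0.5, 0.5], "newtons": 30}}

```text
clock: 1.4
eef_pos: [406.5, -107.5, 250.5]
eef_rot: [-3.141, -0.0, 0.004]
wrist_force: [-0.6, -0.8, 0.0]
finger_gap: 47.0
finger_force: 0.0
```

```bash
cat > w.py <<'E'
from h import *
from cell import manip,camera
import sys
def look(name,view=True):
    s=manip.read_state();c=camera("wrist")
    pickle.dump((s,c),open(name+".pkl","wb"))
    cv2.imwrite(f"pics/{name}.png",cv2.resize(c["image"][:,:,::-1],(800,600),interpolation=cv2.INTER_CUBIC))
    return s,c
E
python3 - <<'E'
from w import *
s,c=look("w1");print(s["clock"],s["eef_pos"],s["eef_rot"],s["finger_gap"])
E
```

```text
1.4 [ 406.51643541 -107.53495031  250.51395236] [-3.14135889e+00 -1.64956621e-04  4.31701954e-03] 46.97409701342211
```

View pics/w1.png

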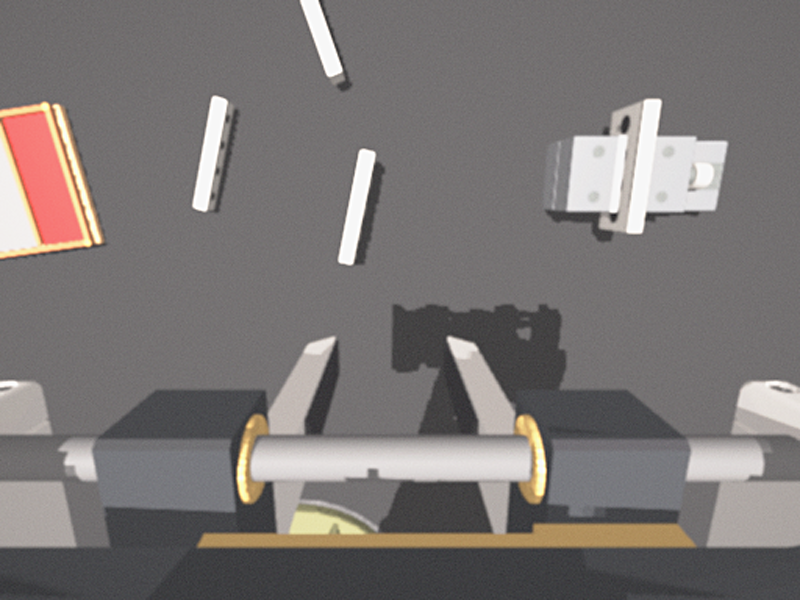

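The wrist view shows the tops of the three loose bars, with white faces at (212,153), (357,207) and (322,38, cut off at the edge). The vise bar is at (645,165) and the red end of the tray at the left edge.

```bash
cat >> h.py <<'E'
def tops(s,c,zs,t=200,lo=60,rmax=260):
    out=[]
    m=cv2.cvtColor(c["image"],cv2.COLOR_RGB2HSV); m=(m[...,2]>t)&(m[...,1]<60); m[rmax:]=0
    for k in blobs(m,lo,3000):
        row=[cen(k).round().tolist()]
        for z in zs:
            r=cv2.minAreaRect(cast(c,k[:,0],z,s)[:,:2].astype(np.float32))
            b=cv2.boxPoints(r); e=max(b[1]-b[0],b[2]-b[1],key=lambda v:np.hypot(*v)); a=np.arctan2(e[1],e[0]); a=(a+np.pi/2)%np.pi-np.pi/2
            row.append((z,np.round(r[0],1).tolist(),np.round(sorted(r[1]),1).tolist(),round(float(a),3)))
        out.append(row)
    return out
E
python3 - <<'E'
from h import *
s,c=pickle.load(open("w1.pkl","rb"))
for t in(190,215):
    for r in tops(s,c,(20,30,40,80),t,rmax=170): print(t,*r,sep="\n  ")
# height of loose bars from scene and side: bar silhouettes
s0,d=pickle.load(open("d0.pkl","rb"))
c=d["scene"]
for k in blobs(bright(c["image"]),40,500): print(cen(k).round(),cv2.contourArea(k),cast(c,cen(k),15)[0].round())
E
```

```text
190
  [228.0, 132.0]
  (20, [465.8, -73.0], [15.6, 107.6], -0.215)
  (30, [466.1, -73.8], [15.2, 105.0], -0.215)
  (40, [466.4, -74.6], [14.9, 102.4], -0.215)
  (80, [467.6, -77.9], [13.3, 91.9], -0.215)
190
  [8.0, 135.0]
  (20, [472.5, 243.1], [33.8, 106.5], -0.215)
  (30, [472.7, 234.6], [33.0, 103.9], -0.215)
  (40, [472.8, 226.1], [32.1, 101.3], -0.215)
  (80, [473.3, 192.0], [28.8, 91.0], -0.215)
190
  [49.0, 111.0]
  (20, [494.3, 184.5], [4.8, 122.0], 0.145)
  (30, [493.9, 177.4], [4.6, 119.0], 0.145)
  (40, [493.5, 170.4], [4.5, 116.1], 0.145)
  (80, [491.9, 142.0], [4.1, 104.2], 0.145)
190
  [134.0, 97.0]
  (20, [512.9, 60.7], [14.7, 102.2], -0.285)
  (30, [512.1, 56.6], [14.4, 99.7], -0.285)
  (40, [511.2, 52.5], [14.0, 97.2], -0.285)
  (80, [507.8, 36.2], [12.6, 87.3], -0.285)
190
  [206.0, 23.0]
  (20, [609.9, -45.7], [14.8, 63.2], 0.35)
  (30, [606.7, -47.2], [14.5, 61.6], 0.35)
  (40, [603.4, -48.7], [14.1, 60.1], 0.35)
  (80, [590.6, -54.6], [12.7, 53.9], 0.35)
215
  [228.0, 131.0]
  (20, [465.8, -72.9], [15.2, 107.1], -0.219)
  (30, [466.1, -73.7], [14.8, 104.5], -0.2
[... 1137 characters left out ...]
.8], [14.4, 62.9], 0.347)
  (30, [606.8, -47.2], [14.0, 61.4], 0.347)
  (40, [603.6, -48.7], [13.7, 59.8], 0.347)
  (80, [590.7, -54.6], [12.3, 53.7], 0.347)
[375. 298.] 197.0 [724. 402.  15.]
[360. 285.] 60.0 [709. 354.  15.]
[324. 277.] 211.0 [737. 269.  15.]
[ 76. 271.] 53.0 [1064. -270.   15.]
[382. 220.] 398.5 [479. 316.  15.]
[366. 215.] 387.5 [485. 268.  15.]
[  5. 206.] 123.0 [1018. -621.   15.]
[247. 201.] 111.0 [624. -45.  15.]
[297. 192.] 167.0 [515.  59.  15.]
[154. 182.] 280.5 [ 713. -326.   15.]
[267. 165.] 289.0 [459. -81.  15.]
[ 76. 171.] 217.0 [ 808. -562.   15.]
[  5. 152.] 309.5 [ 868. -824.   15.]
[136.  87.] 177.0 [ 363. -732.   15.]
[509.  47.] 70.5 [-717.  377.   15.]
```

Lengths fit p20 at (512.5,60.7), p40 at (466.4,−74.5) and p30 near (624,−40). p40 is nearest, so I'm grasping it first.

Request:
{"name": "move_arm", "arguments": {"dp": [[20, 11, -40], [20, 11, -40], [20, 11, -40], [0, 0, -40], [0, 0, -40], [0, 0, -20], [0, 0, -12], [0, 0, 0], [0, 0, 0], [0, 0, 0]], "rotation": [[0, 0, -0.074], [0, 0, -0.074], [0, 0, -0.073], [0, 0, 0], [0, 0, 0], [0, 0, 0], [0, 0, 0], [0, 0, 0], [0, 0, 0], [0, 0, 0]], "hand": [0.5, 0.5, 0.5, 0.5, 0.5, 0.5, 0.5, 0.5, 0.05, 0.05], "newtons": 40}}

```text
clock: 2.7
eef_pos: [465.8, -77.2, 19.2]
eef_rot: [3.142, -0.001, -0.221]
wrist_force: [-0.2, 0.4, 0.4]
finger_gap: 30.3
finger_force: 0.0
```

Request:
{"name": "move_arm", "arguments": {"dp": [[0, 0, 0], [0, 0, 0], [0, 0, 0], [0, 0, 0]], "rotation": [[0, 0, 0], [0, 0, 0], [0, 0, 0], [0, 0, 0]], "hand": [0.05, 0.05, 0.05, 0.05]}}

```text
clock: 3.2
eef_pos: [465.5, -77.0, 18.7]
eef_rot: [-3.142, -0.0, -0.221]
wrist_force: [-1.3, 0.4, 5.0]
finger_gap: 11.8
finger_force: 40.0
```

Request:
{"name": "move_arm", "arguments": {"dp": [[0, 0, 20], [0, 0, 40], [-8, 47, 15], [-8, 47, 15], [-8, 47, 15], [-8, 47, 15], [-8, 47, 15], [-8, 47, 15], [-8, 47, 15], [-8, 47, 15]], "rotation": [[0, 0, 0], [0, 0, 0], [0, 0, 0.046], [0, 0, 0.046], [0, 0, 0.046], [0, 0, 0.046], [0, 0, 0.046], [0, 0, 0.046], [0, 0, 0.046], [0, 0, 0.046]], "hand": [0.05, 0.05, 0.05, 0.05, 0.05, 0.05, 0.05, 0.05, 0.05, 0.05]}}

```text
clock: 4.45
eef_pos: [400.7, 300.3, 198.4]
eef_rot: [3.141, 0.001, 0.148]
wrist_force: [-0.0, 0.1, -3.4]
finger_gap: 11.6
finger_force: 40.0
```

Request:
{"name": "move_arm", "arguments": {"dp": [[0, 0, 0], [0, 0, 0]], "rotation": [[0, 0, 0], [0, 0, 0]], "hand": [0.05, 0.05]}}

```text
clock: 4.7
eef_pos: [401.1, 298.5, 197.6]
eef_rot: [3.141, 0.001, 0.147]
wrist_force: [0.3, 0.5, -4.1]
finger_gap: 11.5
finger_force: 40.0
```

```bash
python3 - <<'E'
from w import *
s,c=look("w2");print(s["clock"],s["eef_pos"],s["eef_rot"],s["finger_gap"])
for n,m in liner(c["image"]).items():
    for k in blobs(m,300,20000):
        r=cv2.minAreaRect(cast(c,k[:,0],11,s)[:,:2].astype(np.float32)); print(n,cen(k),r)
E
```

```text
4.7 [401.08927103 298.47876118 197.6305063 ] [3.14078485e+00 1.36489542e-03 1.46839572e-01] 11.544810787826263
red [319.72664441 117.65752943] ((490.27691650390625, 221.26425170898438), (116.7503662109375, 41.814064025878906), 8.281222343444824)
blue [208.44809749 131.47466246] ((459.17578125, 362.90667724609375), (94.08161926269531, 40.97904968261719), 8.170722007751465)
```

View pics/w2.png

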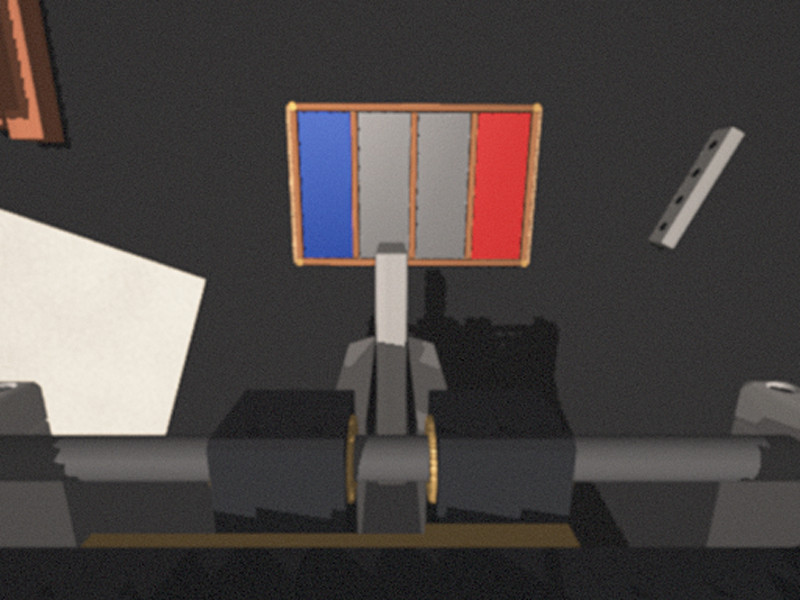

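The wrist view shows the whole tray. Blue is at (325,185), the greys at (384,150) and (443,150), and red at (500,185). The held bar's front end is at about (391,248).

```bash
python3 - <<'E'
from h import *
s,c=pickle.load(open("w2.pkl","rb"))
R=Ro.from_euler("z",-s["eef_rot"][2])
for v in (252,243): print(R.apply(cast(c,[391/1.5625,v/1.5625],s["eef_pos"][2]+(22 if v>245 else -18),s)-s["eef_pos"]))
E
```

```text
[[51.01375485  0.74082766 22.        ]]
[[ 49.93360428   0.69643765 -18.        ]]
```

Request:
{"name": "move_arm", "arguments": {"dp": [[25, 6, -35], [25, 6, -35], [25.5, 6, -35], [0, 0, -25], [0, 0, -15], [0, 0, -8], [0, 0, -6], [0, 0, -4], [0, 0, -4], [0, 0, 0]], "rotation": [[0, 0, -0.002], [0, 0, 0], [0, 0, 0], [0, 0, 0], [0, 0, 0], [0, 0, 0], [0, 0, 0], [0, 0, 0], [0, 0, 0], [0, 0, 0]], "hand": [0.05, 0.05, 0.05, 0.05, 0.05, 0.05, 0.05, 0.05, 0.05, 0.05]}}

```text
clock: 6.0
eef_pos: [476.9, 317.0, 31.4]
eef_rot: [3.142, 0.0, 0.145]
wrist_force: [-0.1, -0.6, -3.0]
finger_gap: 11.7
finger_force: 40.0
```

Request:
{"name": "move_arm", "arguments": {"dp": [[0, 0, -1], [0, 0, -0.7], [0, 0, 0]], "rotation": [[0, 0, 0], [0, 0, 0], [0, 0, 0]], "hand": [0.05, 0.05, 0.05]}}

```text
clock: 6.38
eef_pos: [477.0, 316.9, 29.8]
eef_rot: [-3.142, -0.0, 0.145]
wrist_force: [-0.2, -0.5, -4.1]
finger_gap: 11.9
finger_force: 40.0
```

Request:
{"name": "move_arm", "arguments": {"dp": [[0, 0, -0.5], [0, 0, -0.5], [0, 0, 0], [0, 0, 0], [0, 0, 0], [0, 0, 0]], "rotation": [[0, 0, 0], [0, 0, 0], [0, 0, 0], [0, 0, 0], [0, 0, 0], [0, 0, 0]], "hand": [0.05, 0.05, 0.05, 0.32, 0.32, 0.32]}}

```text
clock: 7.12
eef_pos: [477.0, 317.0, 28.7]
eef_rot: [-3.142, -0.0, 0.145]
wrist_force: [1.3, 0.2, 0.3]
finger_gap: 29.9
finger_force: 0.0
```

Request:
{"name": "move_arm", "arguments": {"dp": [[0, 0, 30], [0, 0, 50], [6, -42.7, 0], [6, -42.7, 0], [6, -42.7, 0], [6, -42.7, 0], [6, -42.7, 0], [6, -42.7, 0], [0, 0, -30], [0, 0, -30]], "rotation": [[0, 0, 0], [0, 0, 0], [0, 0, -0.072], [0, 0, -0.072], [0, 0, -0.072], [0, 0, -0.072], [0, 0, -0.072], [0, 0, -0.071], [0, 0, 0], [0, 0, 0]], "hand": [0.32, 0.32, 0.5, 0.5, 0.5, 0.5, 0.5, 0.5, 0.5, 0.5]}}

```text
clock: 8.38
eef_pos: [513.2, 60.1, 48.2]
eef_rot: [-3.141, -0.001, -0.287]
wrist_force: [0.5, 0.9, 0.3]
finger_gap: 46.8
finger_force: 0.0
```

```bash
python3 - <<'E'
from w import *
s,c=look("w3");print(s["clock"],s["eef_pos"],s["eef_rot"],s["finger_gap"])
E
```

```text
8.375 [513.17842649  60.14796665  48.19474848] [-3.14126543e+00 -8.89406678e-04 -2.87428810e-01] 46.796254299729725
```

View pics/w3.png

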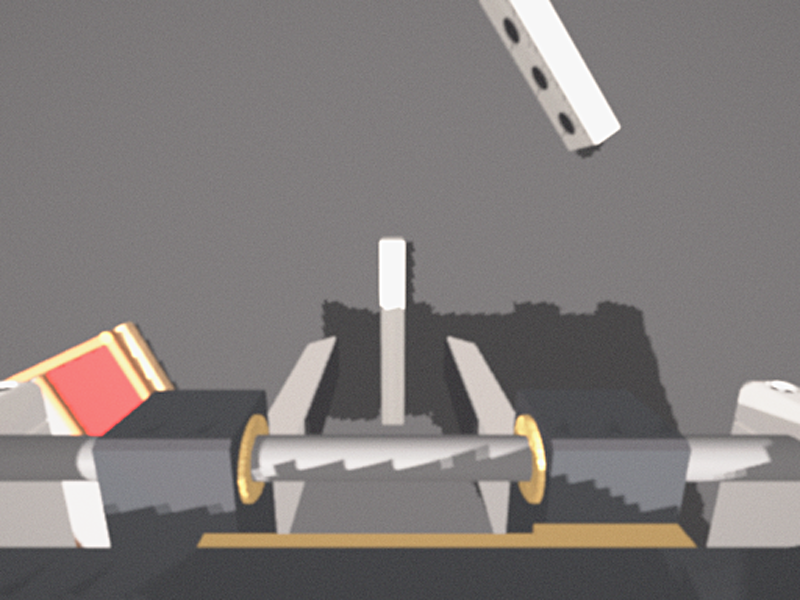

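The bar lies between the fingers, from (392,240) to (392,420) and aligned with the tool. I'm going down to grasp it.

Request:
{"name": "move_arm", "arguments": {"dp": [[0, 0, -15], [0, 0, -13], [0, 0, -8], [0, 0, -4], [0, 0, 0], [0, 0, 0], [0, 0, 0], [0, 0, 0], [0, 0, 0], [0, 0, 0]], "rotation": [[0, 0, 0], [0, 0, 0], [0, 0, 0], [0, 0, 0], [0, 0, 0], [0, 0, 0], [0, 0, 0], [0, 0, 0], [0, 0, 0], [0, 0, 0]], "hand": [0.5, 0.5, 0.5, 0.5, 0.5, 0.05, 0.05, 0.05, 0.05, 0.05]}}

```text
clock: 9.68
eef_pos: [513.0, 60.7, 8.8]
eef_rot: [-3.142, -0.0, -0.286]
wrist_force: [-0.7, -1.1, 2.5]
finger_gap: 11.4
finger_force: 40.0
```

Request:
{"name": "move_arm", "arguments": {"dp": [[0, 0, 20], [0, 0, 40], [-5.7, 40.2, 0], [-5.7, 40.2, 0], [-5.7, 40.1, 0], [-5.6, 40.1, 0], [0, 0, 0], [0, 0, -20], [0, 0, -12], [0, 0, -8]], "rotation": [[0, 0, 0], [0, 0, 0], [0, 0, 0.108], [0, 0, 0.108], [0, 0, 0.108], [0, 0, 0.107], [0, 0, 0], [0, 0, 0], [0, 0, 0], [0, 0, 0]], "hand": [0.05, 0.05, 0.05, 0.05, 0.05, 0.05, 0.05, 0.05, 0.05, 0.05]}}

```text
clock: 10.92
eef_pos: [490.2, 220.8, 28.1]
eef_rot: [3.141, 0.001, 0.144]
wrist_force: [-0.0, 0.5, -2.3]
finger_gap: 11.6
finger_force: 40.0
```

Request:
{"name": "move_arm", "arguments": {"dp": [[0, 0, -4], [0, 0, -3], [0, 0, 0]], "rotation": [[0, 0, 0], [0, 0, 0], [0, 0, 0]], "hand": [0.05, 0.05, 0.05]}}

```text
clock: 11.3
eef_pos: [490.3, 221.3, 21.8]
eef_rot: [-3.142, -0.0, 0.145]
wrist_force: [0.7, -0.1, -1.8]
finger_gap: 11.5
finger_force: 40.0
```

Request:
{"name": "move_arm", "arguments": {"dp": [[0, 0, -1], [0, 0, -1], [0, 0, -0.6], [0, 0, 0], [0, 0, 0], [0, 0, 0], [0, 0, 0], [0, 0, 30], [0, 0, 50], [0, 0, 30]], "rotation": [[0, 0, 0], [0, 0, 0], [0, 0, 0], [0, 0, 0], [0, 0, 0], [0, 0, 0], [0, 0, 0], [0, 0, 0], [0, 0, 0], [0, 0, 0]], "hand": [0.05, 0.05, 0.05, 0.05, 0.32, 0.32, 0.32, 0.32, 0.32, 0.32]}}

```text
clock: 12.55
eef_pos: [490.7, 221.5, 131.4]
eef_rot: [-3.141, -0.002, 0.145]
wrist_force: [-0.8, 0.1, -0.9]
finger_gap: 29.9
finger_force: 0.0
```

Request:
{"name": "move_arm", "arguments": {"dp": [[20, -40, 0], [20, -40, 0], [20, -40, 0], [20, -40, 0], [20, -40, 0], [15, -30, 0], [0, 0, 0]], "rotation": [[0, 0, 0.034], [0, 0, 0.034], [0, 0, 0.034], [0, 0, 0.034], [0, 0, 0.034], [0, 0, 0.034], [0, 0, 0]], "hand": [0.5, 0.5, 0.5, 0.5, 0.5, 0.5, 0.5]}}

```text
clock: 13.42
eef_pos: [605.6, -10.5, 128.7]
eef_rot: [-3.142, 0.0, 0.346]
wrist_force: [-0.7, 1.0, 0.1]
finger_gap: 47.2
finger_force: 0.0
```

```bash
python3 - <<'E'
from w import *
s,c=look("w4");print(s["clock"],s["eef_pos"],s["eef_rot"],s["finger_gap"])
for r in tops(s,c,(30,),200,rmax=275): print(*r)
E
```

```text
13.425 [605.63272498 -10.46592684 128.72636092] [-3.14157083e+00  2.86941546e-04  3.46467955e-01] 47.19013671533662
[493.0, 258.0] (30, [628.0, -292.1], [37.0, 48.4], -1.224)
[192.0, 247.0] (30, [529.0, 30.1], [22.7, 83.2], -0.119)
[54.0, 216.0] (30, [508.0, 180.2], [4.8, 117.6], 0.149)
[10.0, 213.0] (30, [500.2, 222.3], [28.4, 108.1], 0.127)
[296.0, 213.0] (30, [602.2, -61.1], [39.6, 163.7], 0.668)
[382.0, 11.0] (30, [798.0, -52.1], [26.5, 104.8], -1.224)
[303.0, 28.0] (30, [768.3, 7.1], [17.9, 194.6], -1.444)
```

View pics/w4.png

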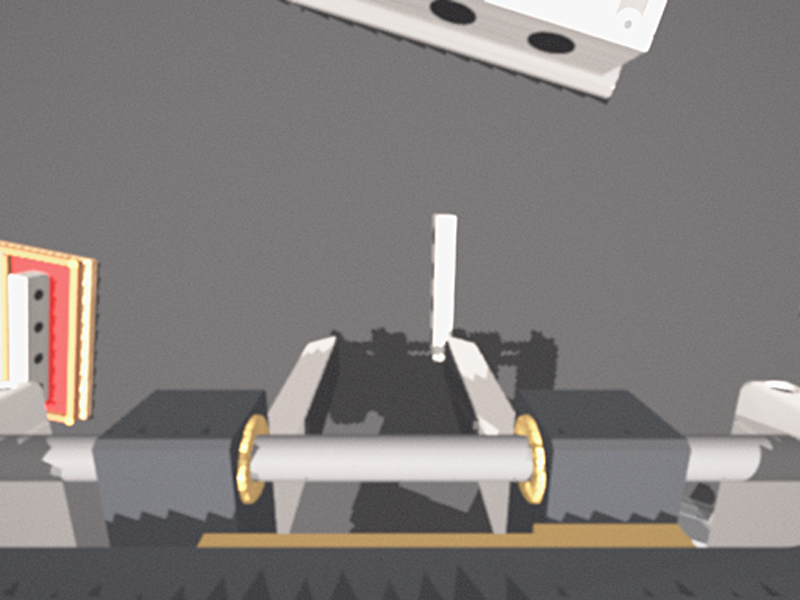

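The view shows p30 with its far end at (446,215) and running down to about (438,355), close to the right finger. p20 stands in the red bay at (28,325).

```bash
python3 - <<'E'
from h import *
s,c=pickle.load(open("w4.pkl","rb"))
p=cast(c,np.array([[446,215],[444,280],[442,325]])/1.5625,30,s)
print(p.round(1)); d=p[0]-p[2]; a=np.arctan2(d[1],d[0]); print(a,p[0][:2]-50*np.array([np.cos(.348),np.sin(.348)]))
E
```

```text
[[673.2 -23.1  30. ]
 [633.2 -37.6  30. ]
 [603.6 -47.9  30. ]]
0.3415610749231362 [626.16679008 -40.19140389]
```

Request:
{"name": "move_arm", "arguments": {"dp": [[20.4, -29.8, 0], [0, 0, -30], [0, 0, -35], [0, 0, -25], [0, 0, -15], [0, 0, -11], [0, 0, 0], [0, 0, 0], [0, 0, 0], [0, 0, 0]], "rotation": [[0, 0, 0], [0, 0, 0], [0, 0, 0], [0, 0, 0], [0, 0, 0], [0, 0, 0], [0, 0, 0], [0, 0, 0], [0, 0, 0], [0, 0, 0]], "hand": [0.5, 0.5, 0.5, 0.5, 0.5, 0.5, 0.5, 0.05, 0.05, 0.05]}}

```text
clock: 14.72
eef_pos: [625.8, -38.5, 13.6]
eef_rot: [3.141, -0.001, 0.349]
wrist_force: [-1.0, -0.2, 0.2]
finger_gap: 20.1
finger_force: 0.0
```

Request:
{"name": "move_arm", "arguments": {"dp": [[0, 0, 0], [0, 0, 0]], "rotation": [[0, 0, 0], [0, 0, 0]], "hand": [0.05, 0.05]}}

```text
clock: 14.98
eef_pos: [625.9, -38.7, 13.5]
eef_rot: [3.141, -0.001, 0.349]
wrist_force: [0.1, -1.0, 3.7]
finger_gap: 11.9
finger_force: 40.0
```

Request:
{"name": "move_arm", "arguments": {"dp": [[0, 0, 20], [0, 0, 40], [0, 0, 20], [-20.4, 43.9, 0], [-20.4, 43.9, 0], [-20.4, 43.9, 0], [-20.4, 43.9, 0], [-20.3, 44, 0], [-20.3, 44, 0], [-20.3, 43.9, 0]], "rotation": [[0, 0, 0], [0, 0, 0], [0, 0, 0], [0, 0, -0.03], [0, 0, -0.029], [0, 0, -0.029], [0, 0, -0.029], [0, 0, -0.029], [0, 0, -0.029], [0, 0, -0.029]], "hand": [0.05, 0.05, 0.05, 0.05, 0.05, 0.05, 0.05, 0.05, 0.05, 0.05]}}

```text
clock: 16.23
eef_pos: [482.1, 270.4, 93.4]
eef_rot: [-3.142, 0.0, 0.144]
wrist_force: [-0.1, 1.2, -3.3]
finger_gap: 11.8
finger_force: 40.0
```

Request:
{"name": "move_arm", "arguments": {"dp": [[0, 0, 0], [0, 0, -25], [0, 0, -20], [0, 0, -10], [0, 0, -6], [0, 0, -4], [0, 0, 0]], "rotation": [[0, 0, 0], [0, 0, 0], [0, 0, 0], [0, 0, 0], [0, 0, 0], [0, 0, 0], [0, 0, 0]], "hand": [0.05, 0.05, 0.05, 0.05, 0.05, 0.05, 0.05]}}

```text
clock: 17.1
eef_pos: [483.2, 269.0, 28.3]
eef_rot: [-3.141, -0.0, 0.145]
wrist_force: [-0.6, -1.0, -2.2]
finger_gap: 11.9
finger_force: 40.0
```

Lowering the last 4.3 mm, then release.

Request:
{"name": "move_arm", "arguments": {"dp": [[0, 0, -2], [0, 0, -1], [0, 0, -1], [0, 0, -0.6], [0, 0, 0], [0, 0, 0], [0, 0, 0], [0, 0, 0], [0, 0, 30], [0, 0, 50]], "rotation": [[0, 0, 0], [0, 0, 0], [0, 0, 0], [0, 0, 0], [0, 0, 0], [0, 0, 0], [0, 0, 0], [0, 0, 0], [0, 0, 0], [0, 0, 0]], "hand": [0.05, 0.05, 0.05, 0.05, 0.05, 0.32, 0.32, 0.32, 0.32, 0.32]}}

```text
clock: 18.35
eef_pos: [482.3, 268.7, 103.2]
eef_rot: [3.141, 0.003, 0.145]
wrist_force: [-0.3, 0.5, 0.1]
finger_gap: 29.9
finger_force: 0.0
```

Request:
{"name": "move_arm", "arguments": {"dp": [[-4, -20, 40], [-4, -50, 40], [-5, -55, 0], [-5, -55, 0], [-5, -55, 0], [-5, -55, 0], [-5, -55, 0], [-5, -55, 0], [-5, -55, 0], [-5, -55, 0]], "rotation": [[0, 0, -0.03], [0, 0, -0.03], [0, 0, -0.03], [0, 0, -0.03], [0, 0, -0.03], [0, 0, -0.03], [0, 0, -0.03], [0, 0, -0.03], [0, 0, -0.03], [0, 0, -0.03]], "hand": [0.5, 0.5, 0.5, 0.5, 0.5, 0.5, 0.5, 0.5, 0.5, 0.5]}}

```text
clock: 19.6
eef_pos: [434.8, -241.5, 182.7]
eef_rot: [3.141, -0.0, -0.156]
wrist_force: [1.5, 0.1, 0.0]
finger_gap: 47.2
finger_force: 0.0
```

Request:
{"name": "move_arm", "arguments": {"dp": [[-5, -50, 0], [0, 0, 0], [0, 0, 0]], "rotation": [[0, 0, 0], [0, 0, 0], [0, 0, 0]], "hand": [0.5, 0.5, 0.5]}}

```text
clock: 19.98
eef_pos: [430.2, -289.2, 182.3]
eef_rot: [-3.141, 0.0, -0.155]
wrist_force: [-0.0, -0.8, -1.1]
finger_gap: 46.8
finger_force: 0.0
```

```bash
python3 - <<'E'
from w import *
s,c=look("w5");print(s["clock"],s["eef_pos"],s["eef_rot"],s["finger_gap"])
E
```

```text
19.975 [ 430.1776966  -289.18142131  182.33323381] [-3.14119315e+00  3.35177779e-04 -1.55429779e-01] 46.84293707734743
```

View pics/w5.png

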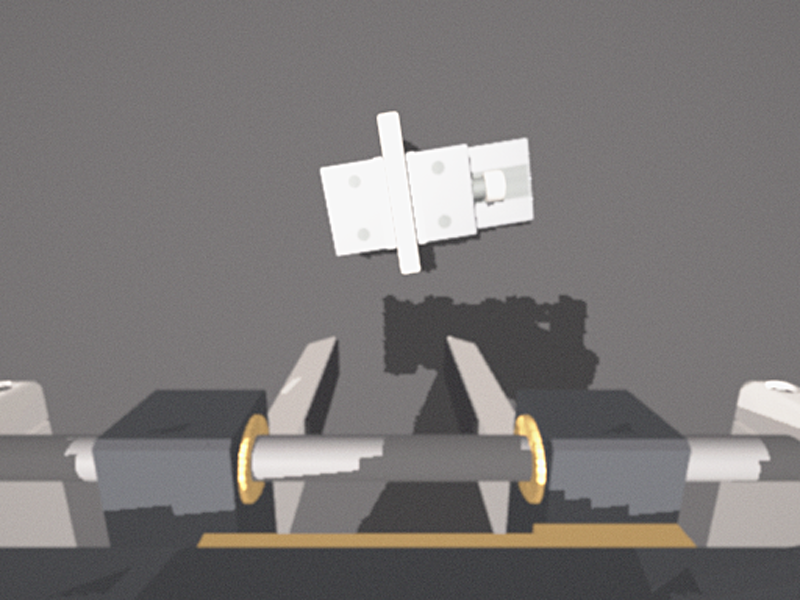

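The bar in the vise runs from (388,113) to (410,272), with both overhanging ends visible against the dark bench.

```bash
python3 - <<'E'
from h import *
s,c=pickle.load(open("w5.pkl","rb"))
v=c["image"].max(2)
P=[]
for r in list(range(75,95))+list(range(160,174)):
    xs=np.where(v[r,230:280]>190)[0]+230
    if 8<len(xs)<22: P.append([xs.mean(),r]); print(r,xs.min(),xs.max(),end=" ; ")
P=np.array(P);W=cast(c,P,80,s)
a=np.polyfit(W[:,0],W[:,1],1);print("\nyaw",np.arctan(a[0]),"ends",W[0],W[-1])
allr=[r for r in range(60,180) if (v[r,235:275]>190).sum()>=4];print(min(allr),max(allr))
u=[np.interp(r,P[:,1],P[:,0]) for r in (min(allr)-.5,max(allr)+.5)]
E=cast(c,[[u[0],min(allr)-.5],[u[1],max(allr)+.5]],80,s);print(E,np.linalg.norm(E[0]-E[1]),E.mean(0))
E
```

```text
75 241 255 ; 76 241 255 ; 77 241 255 ; 78 241 255 ; 79 242 255 ; 80 242 255 ; 81 242 255 ; 82 242 256 ; 83 242 256 ; 84 242 256 ; 85 243 256 ; 86 243 256 ; 87 243 256 ; 88 243 256 ; 89 243 257 ; 90 243 257 ; 91 243 257 ; 92 244 257 ; 93 244 257 ; 94 244 257 ; 160 230 267 ; 161 230 267 ; 162 255 267 ; 163 255 267 ; 164 255 267 ; 165 255 267 ; 166 255 267 ; 167 255 268 ; 168 256 268 ; 169 256 268 ; 170 256 268 ; 171 256 268 ; 172 256 268 ; 173 257 268 ; 
yaw -0.006058563821396237 ends [ 546.97125829 -304.21217196   80.        ] [ 450.24514978 -304.31941127   80.        ]
71 174
[[ 550.93671147 -304.83893478   80.        ]
 [ 448.66693885 -304.09092466   80.        ]] 102.27250809308924 [ 499.80182516 -304.46492972   80.        ]
```

Request:
{"name": "move_arm", "arguments": {"dp": [[23, -5, -15], [23, -5, -15], [23.6, -5.2, -15], [0, 0, -10], [0, 0, -7], [0, 0, 0], [0, 0, 0]], "rotation": [[0, 0, 0.05], [0, 0, 0.05], [0, 0, 0.05], [0, 0, 0], [0, 0, 0], [0, 0, 0], [0, 0, 0]], "hand": [0.5, 0.5, 0.5, 0.5, 0.5, 0.5, 0.5]}}

```text
clock: 20.9
eef_pos: [499.7, -304.9, 121.3]
eef_rot: [3.141, -0.001, -0.006]
wrist_force: [-0.4, -0.5, -0.6]
finger_gap: 47.1
finger_force: 0.0
```

```bash
python3 - <<'E'
from w import *
s,c=look("w6");print(s["clock"],s["eef_pos"],s["eef_rot"],s["finger_gap"])
v=c["image"].max(2)
for r in range(140,200,5):
    xs=np.where(v[r,225:275]>190)[0]+225
    if len(xs): print(r,xs.min(),xs.max(),len(xs),cast(c,[xs.mean(),r],80,s)[0].round(1))
E
```

```text
20.9 [ 499.71666856 -304.93148754  121.26823662] [ 3.14103439e+00 -8.02882382e-04 -5.61186846e-03] 47.11818485640102
150 244 255 12 [ 551.5 -303.8   80. ]
155 242 257 16 [ 547.4 -303.8   80. ]
160 242 257 16 [ 543.4 -303.7   80. ]
165 242 257 16 [ 539.3 -303.7   80. ]
170 242 258 17 [ 535.2 -304.1   80. ]
175 242 258 17 [ 531.  -304.1   80. ]
180 225 274 49 [ 526.9 -303.5   80. ]
185 225 274 49 [ 522.6 -303.5   80. ]
190 225 274 49 [ 518.4 -303.4   80. ]
195 225 274 49 [ 514.1 -303.4   80. ]
```

View pics/w6.png

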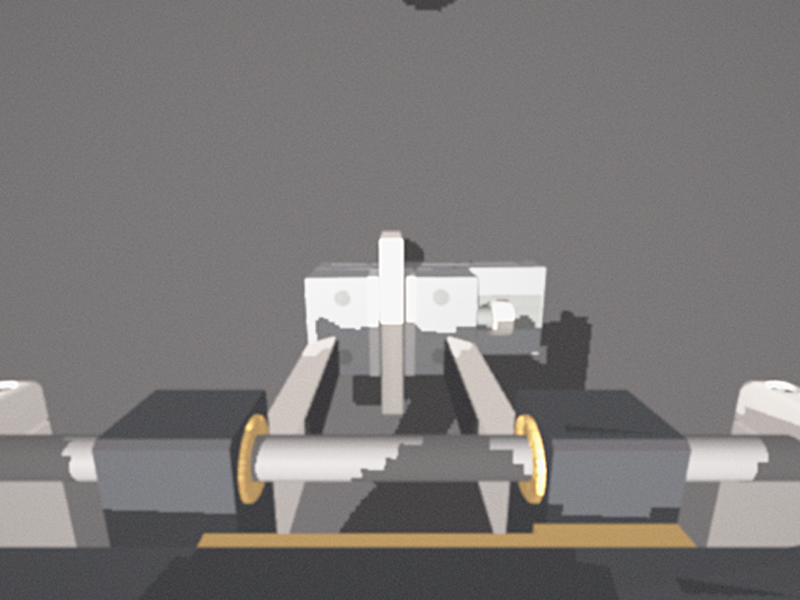

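The bar is centred between the fingers at column 391, with the tool aligned to it. I'm going down onto the exposed top and gripping.

Request:
{"name": "move_arm", "arguments": {"dp": [[0, 0.4, -20], [0, 0, -18], [0, 0, -10], [0, 0, -5], [0, 0, -2], [0, 0, 0], [0, 0, 0]], "rotation": [[0, 0, 0], [0, 0, 0], [0, 0, 0], [0, 0, 0], [0, 0, 0], [0, 0, 0], [0, 0, 0]], "hand": [0.5, 0.5, 0.5, 0.5, 0.5, 0.5, 0.3]}}

```text
clock: 21.82
eef_pos: [500.0, -304.6, 65.9]
eef_rot: [3.141, -0.001, -0.005]
wrist_force: [-0.4, -0.1, 0.2]
finger_gap: 40.0
finger_force: 0.0
```

Request:
{"name": "move_arm", "arguments": {"dp": [[0, 0, 0], [0, 0, 0], [0, 0, 0], [0, 0, 0], [0, 0, 0]], "rotation": [[0, 0, 0], [0, 0, 0], [0, 0, 0], [0, 0, 0], [0, 0, 0]], "hand": [0.2, 0.1, 0.05, 0.05, 0.05], "newtons": 50}}

```text
clock: 22.45
eef_pos: [499.8, -304.5, 65.5]
eef_rot: [-3.142, -0.0, -0.005]
wrist_force: [-0.6, 0.1, 1.0]
finger_gap: 11.7
finger_force: 50.0
```

Request:
{"name": "move_arm", "arguments": {"dp": [[0, 0, 4], [0, 0, 6], [0, 0, 10], [0, 0, 10], [0, 0, 15], [0, 0, 0]], "rotation": [[0, 0, 0], [0, 0, 0], [0, 0, 0], [0, 0, 0], [0, 0, 0], [0, 0, 0]], "hand": [0.05, 0.05, 0.05, 0.05, 0.05, 0.05]}}

```text
clock: 23.2
eef_pos: [500.4, -304.9, 112.2]
eef_rot: [3.14, -0.002, -0.005]
wrist_force: [-0.8, -0.3, -4.5]
finger_gap: 11.4
finger_force: 49.9
```

Request:
{"name": "move_arm", "arguments": {"dp": [[0, 0, 35], [-5, 20, 35], [-8, 45, 8], [-8, 50, 0], [-8, 50, 0], [-8, 50, 0], [-8, 50, 0], [-8, 50, 0], [-8, 50, 0], [-8, 50, 0]], "rotation": [[0, 0, 0], [0, 0, 0.016], [0, 0, 0.016], [0, 0, 0.016], [0, 0, 0.016], [0, 0, 0.016], [0, 0, 0.016], [0, 0, 0.016], [0, 0, 0.016], [0, 0, 0.021]], "hand": [0.05, 0.05, 0.05, 0.05, 0.05, 0.05, 0.05, 0.05, 0.05, 0.05]}}

```text
clock: 24.45
eef_pos: [430.2, 112.1, 188.5]
eef_rot: [-3.142, -0.0, 0.144]
wrist_force: [0.6, -0.3, -4.5]
finger_gap: 11.5
finger_force: 49.9
```

Request:
{"name": "move_arm", "arguments": {"dp": [[-8, 50, 0], [-8, 50, 0], [-8, 50, 0], [-7, 50, 0], [0, 20, 0], [0, 0, 0], [0, 0, 0]], "rotation": [[0, 0, 0], [0, 0, 0], [0, 0, 0], [0, 0, 0], [0, 0, 0], [0, 0, 0], [0, 0, 0]], "hand": [0.05, 0.05, 0.05, 0.05, 0.05, 0.05, 0.05]}}

```text
clock: 25.32
eef_pos: [400.0, 329.5, 188.4]
eef_rot: [3.141, 0.0, 0.143]
wrist_force: [0.5, 0.4, -3.3]
finger_gap: 11.3
finger_force: 49.9
```

```bash
python3 - <<'E'
from w import *
s,c=look("w7");print(s["clock"],s["eef_pos"],s["eef_rot"],s["finger_gap"])
E
```

```text
25.325 [400.03545198 329.5420537  188.37584323] [3.14116517e+00 2.77480617e-04 1.43088136e-01] 11.333700866595622
```

View pics/w7.png

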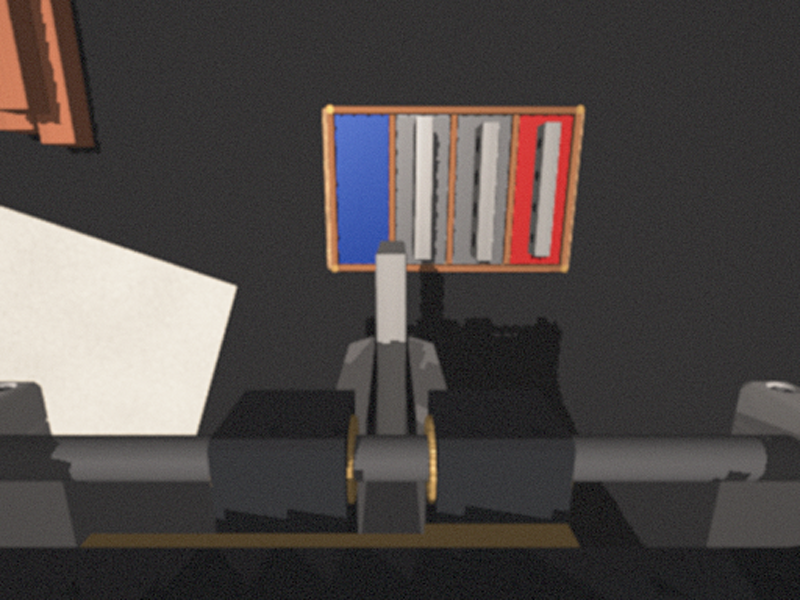

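Three bars stand in the red, grey and grey bays at (548,190), (488,190) and (424,188). The held bar sits straight, with its front end at (391,250). I'm checking their positions numerically.

```bash
python3 - <<'E'
from h import *
s,c=pickle.load(open("w7.pkl","rb")); im=c["image"]
q=lambda P,z:cast(c,np.array(P)/1.5625,z,s).round(1).tolist()
for n,P,z in(("p20",[(553,122),(543,255)],31),("p30",[(491,122),(486,260)],41),("p40",[(424,116),(424,260)],51)):
    w=np.array(q(P,z)); print(n,w.mean(0),np.linalg.norm(w[0]-w[1]))
r,g,b=[im[...,i].astype(int) for i in range(3)]
for k in blobs((b>110)&(b-r>50),300,20000): print(cv2.minAreaRect(cast(c,k[:,0],11,s)[:,:2].astype(np.float32)))
print("held front rel",Ro.from_euler("z",-s["eef_rot"][2]).apply(np.array(q([(391,251)],s["eef_pos"][2]+14.5))-s["eef_pos"]))
E
```

```text
p20 [490.9  221.75  31.  ] 98.59437103607897
p30 [482.1  268.65  41.  ] 99.51105466228367
p40 [477.   317.25  51.  ] 100.3328959015935
((470.1763610839844, 364.3153381347656), (116.6316909790039, 41.92106628417969), 8.122274398803711)
held front rel [[50.39077767  0.7801761  14.52415677]]
```

Request:
{"name": "move_arm", "arguments": {"dp": [[23, 11.5, -25], [23, 11.5, -25], [24, 11.5, -25], [0, 0, -25], [0, 0, -15], [0, 0, -10], [0, 0, -6], [0, 0, -4], [0, 0, -2], [0, 0, 0]], "rotation": [[0, 0, 0], [0, 0, 0], [0, 0, 0], [0, 0, 0], [0, 0, 0], [0, 0, 0], [0, 0, 0], [0, 0, 0], [0, 0, 0], [0, 0, 0]], "hand": [0.05, 0.05, 0.05, 0.05, 0.05, 0.05, 0.05, 0.05, 0.05, 0.05]}}

```text
clock: 26.62
eef_pos: [469.9, 365.1, 51.7]
eef_rot: [-3.141, -0.0, 0.144]
wrist_force: [-0.4, -0.1, -3.8]
finger_gap: 11.6
finger_force: 49.9
```

Request:
{"name": "move_arm", "arguments": {"dp": [[0, 0, -2], [0, 0, -1.5], [0, 0, -1], [0, 0, -0.7], [0, 0, -0.5], [0, 0, 0], [0, 0, 0]], "rotation": [[0, 0, 0], [0, 0, 0], [0, 0, 0], [0, 0, 0], [0, 0, 0], [0, 0, 0], [0, 0, 0]], "hand": [0.05, 0.05, 0.05, 0.05, 0.05, 0.05, 0.05]}}

```text
clock: 27.5
eef_pos: [469.9, 365.1, 46.5]
eef_rot: [-3.141, -0.0, 0.144]
wrist_force: [-4.6, -2.9, 4.9]
finger_gap: 11.6
finger_force: 50.0
```

Contact shows as an upward force, so I'm releasing and retreating.

Request:
{"name": "move_arm", "arguments": {"dp": [[0, 0, 0], [0, 0, 0], [0, 0, 0], [0, 0, 10], [0, 0, 30], [0, 0, 40], [-20, -10, 30], [-25, -10, 20], [-25, -10, 0], [0, 0, 0]], "rotation": [[0, 0, 0], [0, 0, 0], [0, 0, 0], [0, 0, 0], [0, 0, 0], [0, 0, 0], [0, 0, 0], [0, 0, 0], [0, 0, 0], [0, 0, 0]], "hand": [0.32, 0.32, 0.32, 0.32, 0.32, 0.32, 0.32, 0.32, 0.32, 0.32]}}

```text
clock: 28.75
eef_pos: [399.2, 334.9, 177.0]
eef_rot: [-3.141, -0.001, 0.144]
wrist_force: [-0.1, -0.2, -0.0]
finger_gap: 30.1
finger_force: 0.0
```

```bash
python3 - <<'E'
from w import *
s,c=look("w8");print(s["clock"],s["eef_pos"],s["eef_rot"],s["finger_gap"])
E
```

```text
28.75 [399.15773954 334.9203963  177.01667976] [-3.14091128e+00 -1.30117156e-03  1.44363786e-01] 30.071843658802354
```

View pics/w8.png

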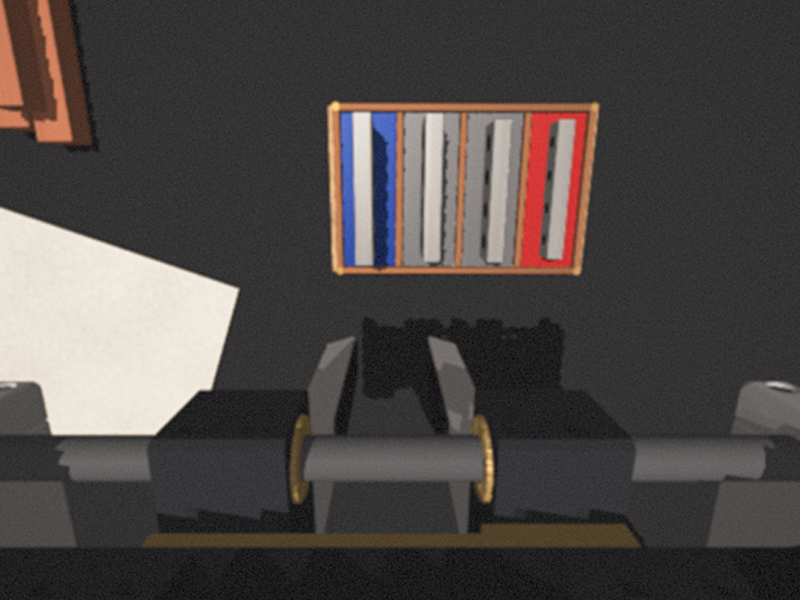

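All four bars stand in their bays, at columns 363, 433, 498 and 562. The tallest is in blue, upright and aligned, and the arm is clear.

```bash
python3 - <<'E'
from h import *
s,c=pickle.load(open("w8.pkl","rb"))
w=cast(c,np.array([(362,112),(364,265)])/1.5625,61,s);print(w.mean(0).round(1),np.linalg.norm(w[0]-w[1]))
from cell import manip
if np.hypot(*(w.mean(0)[:2]-[470,364]))<7: print(manip.sign_off())
E
```

```text
[469.4 364.9  61. ] 99.57391596904507
the job is handed in; nothing more can be done
None
```

All four parallels are standing in their bays in height order, red to blue, each measured within about 2 mm of its bay's middle; the arm kept well away from the caliper and flange, and the job was handed in at about 29 s.

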